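# Open the square reagent jar in the iron holder

## Robot

A 7-joint arm with a two-finger parallel gripper is mounted at the origin on the work surface. World frame = base frame: x ahead of the robot, y to its left, z up, the work surface at z = 0. Lengths are in m, angles in rad, forces in N, time in s.
With the tool pointing down it reaches from about 0.425 to 0.825 m from the base axis. Payload 3.6 kg.
Tool frame: the origin (TCP) lies where the fingers leave the gripper's body, on its centre line; the fingertips stand 73 mm ahead of it and the grasp point (between the pads) lies 54 mm ahead of it; z points along the fingers, y is the line along which they close (so a half turn about z gives the same grasp; the last joint's range is limited). The gripper opens to 85 mm and grips with 20 to 120 N. Pads are 22 mm wide; open, the fingers measure 114 mm over their backs; the gripper's body (76 mm by 85 mm) begins 54 mm behind the grasp point. The pads swing forward as they close: fully open they stand 13 mm farther back than shut.
Start: joints at [-1.302, 0.615, -0.013, 1.423, 0.008, 1.103, -0.04], TCP at [0.189, 0.622, 0.304] pointing down, gripper open.
Joint ranges: [-3.12, 3.12], [-0.3, 2.06], [-1.34, 1.32], [0.26, 2.42], [-1.36, 4.5], [0.01, 1.98], [-2.84, 2.84]. Speed limits (rad/s): [2.79, 2.79, 3.14, 3.14, 3.14, 3.14, 3.14].

## Interface

Orientations are given as a unit quaternion [x, y, z, w].
In Python, from station import arm, snapshot, camera_info, ticket gives the robot as it stands. Calls block until the motion is done:
- arm.movep(position, orientation): joint-space move of the TCP to a pose.
- arm.line_to(position, velocity=0.15, ori=None): straight line of the TCP; ori=None keeps the orientation; velocity is the mean speed in m/s.
- arm.move_j(angles): joint-space move.
- arm.move_gripper(opening, effort=None): opening from 0.0 (shut) to 1.0 (fully open); effort is the grip in N (None keeps the last); returns when the fingers have stopped.
- arm.pause(seconds).
- arm.ik(position, orientation): joint angles nearest the present ones, or None.
- snapshot(name): name is "scene" or "side" or "wrist"; returns the picture (480x640x3 uint8, blue, green, red); there is no depth.
- camera_info(name): a dict with "fx", "fy", "cx", "cy" (pixels), "R" (3x3) and "t" (3): a world point X has camera coordinates R X + t; the wrist camera has in their place "T_tool_cam" (4x4, takes a point from camera to tool coordinates, whose origin is the TCP and whose axes are the flange's). Camera axes: x right, y down, z forward; pixel columns grow to the right and rows downward; lengths in m; the calibration is good to about 2 mm. The wrist camera is an equidistant fisheye: a pixel r from the principal point sees the ray r / f radians off the axis. A picture is of the moment at which its call begins: read the wrist's pose just before it. camera_info takes no time and is no camera call.
A pose or a line that the arm cannot do raises arm.MotionError and nothing moves.
- ticket.finish_job(): hands the job in; it is judged then, once.
Readings, each from a call of its own:
- arm.read_time(): time.
- arm.read_joint_positions(): joint angles.
- arm.read_dq(): joint speeds.
- arm.read_effort(): joint torques, N m.
- arm.read_tool_pos(): TCP position.
- arm.read_eef_rot(): TCP orientation.
- arm.read_ft_force(): force on the tool from outside, world axes, zero at the start.
- arm.read_wrist_torque(): the same for the moment, N m.
- arm.read_opening(): opening from 0.0 (shut) to 1.0 (fully open).
- arm.read_finger_force(): force on a finger pad.
Only numpy, scipy, OpenCV 4.12 (cv2) and the standard library are available. Lean on these libraries where they do the work, as an engineer would, in place of code of your own. Each camera call takes 0.05 s, during which the arm holds its last target. There are 200 camera calls.

## Task

Set the closed square glass jar down into the square pocket of the iron holder, so that the pocket keeps it from turning, then unscrew its tight black cap (anticlockwise seen from above) and stop turning once the thread lets go, about a sixth of a turn. Lift the cap straight off and finish still holding it level just above the open mouth, a finger's breadth or so clear of it, with the jar left fully down in the pocket. Leave the other glassware where it stands.

Things in the scene. Friction and masses are not known exactly. Their poses are not given: they have to be found in the camera images.
- jar: Clear glass jar: square body 64 x 64 mm, 90 mm tall to its shoulder, 0.27 to 0.44 kg, then a round threaded neck (thread radius 25 mm) under a black cap. Starts closed, standing loose on the bench. Origin: centre of its underside; z up, x and y square to its sides. It can be lifted and carried by the cap; on the open bench it just spins along with the cap.
- jar_mouth (a point): Centre of the jar's mouth: glass rim, 113 mm above the jar's underside. On the rim a springy rubber gasket ring (radius 19.5 mm) pushes the cap up with about 13 N; with the cap off its top is 121 mm above the underside. The thread is right-handed with three starts and raises the cap 1.6 mm per 60 degrees.
- cap: Black ribbed screw cap, 61 mm across, 28 mm tall, 40 g, white line on top. Origin: centre of its open underside; z up. Closed, the origin is 95 mm above the jar's underside (top of cap at 123). Turned anticlockwise seen from above, relative to the jar, it comes free after 0.9 to 1.15 rad and can be lifted; a stop blocks it near 1.75 rad. Do not pass 1.7 rad from closed.
- cap_mark (a point): Outer end of the white line on the cap's top, 27 mm from the cap's axis along the cap's x, 28 mm above its underside. With the cap screwed home the line points along the jar's x axis (within 0 to 8 degrees anticlockwise).
- holder: Dark cast-iron block, 112 x 112 mm and 32 mm tall, bolted to the bench, with two low ears on its x sides (each 34 mm, bolt heads on top). In its top is a square pocket 70 x 70 mm, 26 mm deep, with 3 mm chamfered edges, sides parallel to the block's. Origin: centre of its underside; z up, x and y square to the block.
- holder_in (a point): Centre of the pocket's floor, 6 mm above the bench, on the holder's axis. The jar's underside rests here; the jar fits at any of its four quarter turns, with 3 mm play to each side (it can turn about 0.1 rad either way before the pocket braces it).
- corked_bottle: Bystander: round amber bottle with a cork, 62 mm across, 129 mm tall, loose. Origin: centre of its underside. It and the jar may change places.
- beaker: Bystander: open glass beaker, 70 mm across, 85 mm tall, loose. Origin: centre of its underside.
- small_bottle: Bystander: small green corked bottle, 44 mm across, 78 mm tall, loose. Origin: centre of its underside.

How it is judged:
By the outcome, as a careful person would: the job done as asked, in the order asked, and still so for the second after the job is handed in, while the arm keeps its last pose, push and grip.
It also fails if it takes over 56 s, if anything falls off the work surface, if the arm or the gripper's body presses on something with over 40 N, if the wrist force passes 120 N, or if a joint passes its speed limit or range.

## Working session

There is one attempt and no reset: what is moved stays moved. The work goes in short steps, each a Python script; the robot and the scene stay as the last script left them, time stands still between calls to the robot, and variables do not carry over. Pictures are saved under pics/ and viewed, at most 10 in all, crops included, and the job is handed in when it is done.

```bash
ls; mkdir -p pics; python3 - <<'E'
from station import arm, snapshot, camera_info
import cv2, numpy as np
a=snapshot("scene"); b=snapshot("side")
cv2.imwrite("pics/scene0.png",a); cv2.imwrite("pics/side0.png",b)
for n in("scene","side","wrist"): print(n,{k:np.round(v,4).tolist() for k,v in camera_info(n).items() if not isinstance(v,str)})
print(arm.read_time(), arm.read_tool_pos(), arm.read_eef_rot())
E
```

```text
pics
scene {'fx': 599.2271, 'fy': 599.2271, 'cx': 318.8963, 'cy': 242.8507, 'R': [[0.0694, 0.9976, 0.0009], [0.7054, -0.0484, -0.7072], [-0.7054, 0.0497, -0.707]], 't': [-0.0741, -0.3606, 1.5392]}
side {'fx': 532.7521, 'fy': 532.7521, 'cx': 318.9047, 'cy': 242.8911, 'R': [[-0.9744, -0.2246, 0.0012], [-0.1529, 0.6596, -0.7359], [0.1645, -0.7172, -0.6771]], 't': [0.5839, 0.1432, 1.1122]}
wrist {'fx': 371.6483, 'fy': 371.6483, 'cx': 314.8587, 'cy': 242.2669, 'T_tool_cam': [[0.0006, -0.9648, -0.2631, 0.0671], [1.0, 0.0007, -0.0002, -0.0011], [0.0004, -0.2631, 0.9648, -0.0701], [0.0, 0.0, 0.0, 1.0]]}
0.1 [0.18931087 0.62127389 0.30286305] [ 1.47326243e-01  9.89087286e-01 -1.13791950e-03 -1.57338733e-04]
```

View pics/scene0.png

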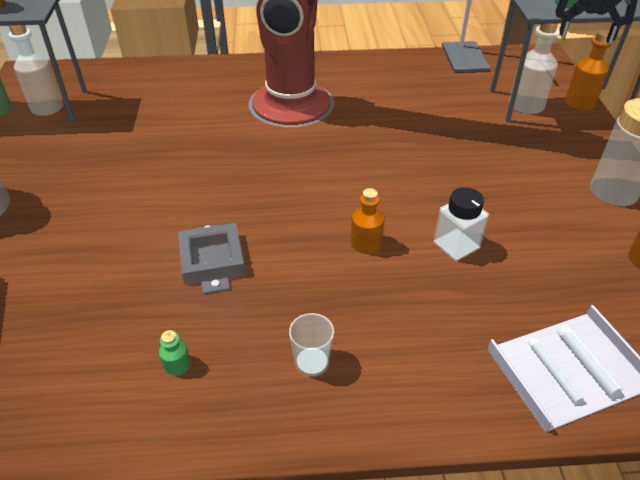

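View pics/side0.png

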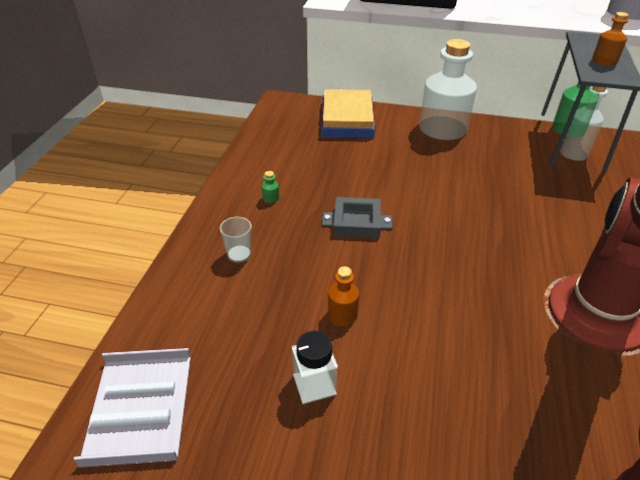

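The scene view shows the jar at about (461,225) with its cap top at (466,200) and the line ending at (479,205). The holder is at (211,250), the amber bottle at (368,230), the beaker at (312,345) and the green bottle at (174,353). In the side view the cap top is at (315,346), the line's end at (300,350) and the holder at (357,215).

```bash
cat > h.py <<'E'
from station import arm, snapshot, camera_info, ticket
import cv2, numpy as np
from scipy.spatial.transform import Rotation as Ro
def ray(name,px,pose=None):
    c=camera_info(name); u=np.array([(px[0]-c["cx"])/c["fx"],(px[1]-c["cy"])/c["fy"]])
    if name!="wrist":
        R=np.array(c["R"]); return -R.T@np.array(c["t"]), R.T@np.array([*u,1])
    th=np.linalg.norm(u); d=np.array([*(u/max(th,1e-9)*np.sin(th)),np.cos(th)])
    T=np.array(c["T_tool_cam"]); R=Ro.from_quat(pose[1]).as_matrix()
    return R@T[:3,3]+pose[0], R@T[:3,:3]@d
def hit(name,px,z,pose=None):
    o,d=ray(name,px,pose); return o+d*(z-o[2])/d[2]
def proj(X,pose):
    c=camera_info("wrist"); T=np.array(c["T_tool_cam"]); R=Ro.from_quat(pose[1]).as_matrix()
    p=T[:3,:3].T@(R.T@(np.array(X)-pose[0])-T[:3,3]); r=np.hypot(p[0],p[1]); th=np.arctan2(r,p[2])
    return np.array([c["cx"],c["cy"]])+c["fx"]*th*p[:2]/max(r,1e-9)
def pose(): return np.array(arm.read_tool_pos()),np.array(arm.read_eef_rot())
def quat(yaw): # tool down, tool y axis along world angle yaw+90 -> tool x at yaw
    x=np.array([np.cos(yaw),np.sin(yaw),0]); z=np.array([0,0,-1.]); return Ro.from_matrix(np.c_[x,np.cross(z,x),z]).as_quat()
E
python3 - <<'E'
from h import *
np.set_printoptions(precision=4,suppress=True)
for n,s in (("scene",dict(cap=(466,200,.123),mark=(479,205,.123),hold=[(180,233,.032),(238,226,.032),(244,268,.032),(183,277,.032)],amber=(370,193,.129),beaker=(312,334,.085),green=(169,336,.078))),
 ("side",dict(cap=(315,346,.123),mark=(300,350,.123),hold=[(335,200,.032),(379,200,.032),(382,228,.032),(334,229,.032)],amber=(344,272,.129)))):
    for k,v in s.items():
        for p in (v if isinstance(v,list) else [v]): print(n,k,hit(n,p[:2],p[2]))
E
```

```text
scene cap [0.5456 0.3026 0.123 ]
scene mark [0.5607 0.3225 0.123 ]
scene hold [ 0.5009 -0.2282  0.032 ]
scene hold [ 0.4888 -0.1175  0.032 ]
scene hold [ 0.601  -0.1038  0.032 ]
scene hold [ 0.6154 -0.2122  0.032 ]
scene amber [0.5214 0.1308 0.129 ]
scene beaker [0.7952 0.0083 0.085 ]
scene green [ 0.7786 -0.2117  0.078 ]
side cap [0.5352 0.3072 0.123 ]
side mark [0.5578 0.3208 0.123 ]
side hold [ 0.6049 -0.2043  0.032 ]
side hold [ 0.4973 -0.2293  0.032 ]
side hold [ 0.475  -0.1246  0.032 ]
side hold [ 0.5847 -0.0955  0.032 ]
side amber [0.5199 0.1315 0.129 ]
```

```bash
python3 - <<'E'
from h import *
np.set_printoptions(precision=3,suppress=True)
for d in range(-180,180,30):
    r=[arm.ik(p,quat(np.radians(a))) for p,a in (([.541,.305,.28],d),([.541,.305,.163],d),([.55,-.165,.17],d-33),([.55,-.165,.17],d+57))]
    print(d,[None if q is None else np.array(q)[[0,4,6]] for q in r])
E
```

```text
-180 [array([-0.516,  0.036,  0.991]), array([-0.503,  0.073,  0.957]), array([ 0.114, -0.213,  1.448]), array([0.397, 0.217, 2.617])]
-150 [array([-0.436,  0.124,  1.436]), array([-0.432,  0.188,  1.38 ]), array([ 0.218, -0.054,  1.823]), array([-0.349, -0.997, -2.022])]
-120 [array([-0.351,  0.221,  1.875]), array([-0.35,  0.32,  1.79]), array([0.313, 0.091, 2.211]), array([-0.349, -0.997, -1.499])]
-90 [array([-0.272,  0.313,  2.319]), array([-0.273,  0.443,  2.208]), array([0.397, 0.217, 2.617]), array([-0.278, -0.853, -1.101])]
-60 [array([-0.194,  0.412,  2.758]), array([-0.201,  0.561,  2.632]), array([-0.349, -0.997, -2.022]), array([-0.083, -0.523, -0.88 ])]
-30 [array([-1.119, -0.789, -1.95 ]), array([-1.114, -1.011, -1.782]), array([-0.349, -0.997, -1.499]), array([-0.088, -0.531, -0.349])]
0 [array([-0.955, -0.49 , -1.683]), array([-0.91 , -0.603, -1.59 ]), array([-0.278, -0.853, -1.101]), array([-0.066, -0.496,  0.142])]
30 [array([-0.89 , -0.4  , -1.239]), array([-0.849, -0.498, -1.157]), array([-0.083, -0.523, -0.88 ]), array([-0.025, -0.43 ,  0.604])]
60 [array([-0.812, -0.301, -0.804]), array([-0.762, -0.35 , -0.763]), array([-0.088, -0.531, -0.349]), array([ 0.033, -0.34 ,  1.043])]
90 [array([-0.737, -0.211, -0.361]), array([-0.695, -0.239, -0.337]), array([-0.066, -0.496,  0.142]), array([ 0.114, -0.213,  1.448])]
120 [array([-0.664, -0.128,  0.089]), array([-0.632, -0.136,  0.096]), array([-0.025, -0.43 ,  0.604]), array([ 0.218, -0.054,  1.823])]
150 [array([-0.589, -0.044,  0.538]), array([-0.568, -0.032,  0.527]), array([ 0.033, -0.34 ,  1.043]), array([0.313, 0.091, 2.211])]
```

```bash
python3 - <<'E'
from h import *
arm.movep([.541,.305,.28],quat(np.radians(42)))
P=pose(); im=snapshot("wrist"); np.savez("w1.npz",im=im,p=P[0],q=P[1])
cv2.imwrite("pics/w1.png",im); print(P,arm.read_time(), proj([.541,.305,.123],P))
E
```

```text
(array([0.54015446, 0.30680774, 0.2797768 ]), array([ 9.32993008e-01,  3.59893649e-01, -2.45680549e-04, -7.40046046e-04])) 1.8833 [318.03907976 248.16114511]
```

View pics/w1.png

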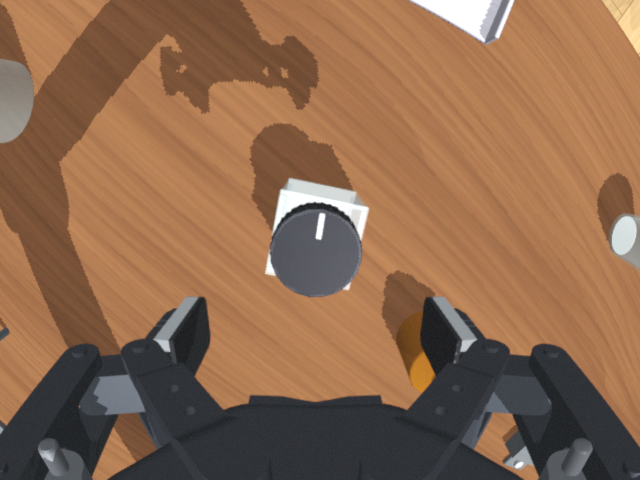

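The wrist view shows the cap top as a circle at about (316,250), radius 46, with the white line running from (319,239) to (322,213). The jar's shoulder corners are near (368,207), (266,275) and (350,290).

```bash
python3 - <<'E'
from h import *
np.set_printoptions(precision=4,suppress=True)
d=np.load("w1.npz"); im=d["im"]; P=(d["p"],d["q"])
hsv=cv2.cvtColor(im,cv2.COLOR_BGR2HSV)
print(im[270,316],im[206,320],im[230,322],im[283,340])
# cap disc edge: fit circle on bottom/side boundary
m=((hsv[...,2]<95)&(hsv[...,1]<90)).astype(np.uint8); m[:150]=0; m[305:]=0; m[:,:240]=0; m[:,390:]=0
n,l,s,c=cv2.connectedComponentsWithStats(m); k=l[270,316]; print(s[k],c[k])
cn=max(cv2.findContours((l==k).astype(np.uint8),0,1)[0],key=cv2.contourArea)[:,0]
low=cn[cn[:,1]>235]; W=np.array([hit("wrist",p,.123,P)[:2] for p in low])
A=np.c_[2*W,np.ones(len(W))]; s=np.linalg.lstsq(A,(W**2).sum(1),rcond=None)[0]
print("cap",s[:2],"r",np.sqrt(s[2]+s[:2]@s[:2]))
cap=s[:2]
w=((hsv[...,2]>180)&(hsv[...,1]<40)).astype(np.uint8); n,l,st,c=cv2.connectedComponentsWithStats(w); k=l[226,321]; print(k,st[k],c[k])
ys,xs=np.where(l==k); L=np.array([hit("wrist",p,.123,P)[:2] for p in zip(xs,ys)])
v=L.mean(0)-cap; print("mark deg",np.degrees(np.arctan2(v[1],v[0])), np.linalg.norm(L-cap,axis=1).max())
vx,vy,_,_=cv2.fitLine(L.astype(np.float32),cv2.DIST_L2,0,.01,.01).ravel(); print("line deg",np.degrees(np.arctan2(vy,vx)))
for px in ((368,207),(266,275),(350,290),(280,191)): print(hit("wrist",px,.09,P))
sh=[hit("wrist",p,.09,P) for p in ((368,207),(350,290),(266,275))]
e=sh[0]-sh[1]; print(np.degrees(np.arctan2(e[1],e[0])),np.linalg.norm(e)); e=sh[1]-sh[2]; print(np.degrees(np.arctan2(e[1],e[0])),np.linalg.norm(e))
cv2.imwrite("pics/c1.png",cv2.resize(im[165:310,240:390],None,fx=4,fy=4,interpolation=cv2.INTER_CUBIC))
E
```

```text
[99 90 90] [39 38 38] [225 222 220] [105 101  99]
[     0      0    640    480 306004] [319.5887 239.5184]
cap [0.3679 0.1352] r 0.30495995742187093
4 [316 213   9  27 161] [320.0435 225.7702]
mark deg 44.05046728469685 0.2651235625549727
line deg 33.98237
[0.5806 0.2925 0.09  ]
[0.4923 0.3131 0.09  ]
[0.5259 0.2582 0.09  ]
[0.547  0.3465 0.09  ]
32.169276352606786 0.0645895961810181
-58.561331442992724 0.06439615900449752
```

View pics/c1.png

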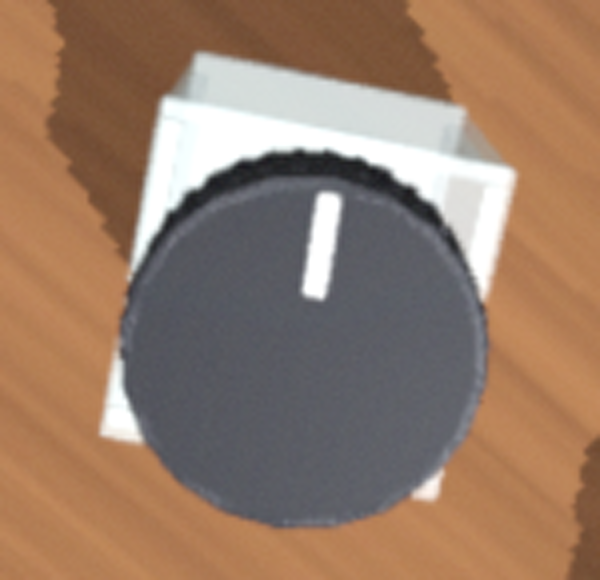

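The crop confirms a square shoulder with corners at full-image pixels (368,207), (266,274), (350,290) and (281,190). Both diagonals put the centre at (0.5365, 0.3025), the side measures 64.5 mm and the yaw is about 32°, with the line at about 34°. Next I'll take a close look at the holder before gripping.

```bash
python3 - <<'E'
from h import *
np.set_printoptions(precision=4,suppress=True)
d=np.load("w1.npz"); print("cap top",hit("wrist",(316.25,252.1),.123,(d["p"],d["q"])))
arm.movep([.55,-.165,.27],quat(np.radians(7)))
P=pose(); im=snapshot("wrist"); np.savez("w2.npz",im=im,p=P[0],q=P[1])
print(arm.read_time(),P,proj([.55,-.165,.032],P))
cv2.imwrite("pics/w2.png",cv2.resize(im[110:350,190:450],None,fx=2.4,fy=2.4,interpolation=cv2.INTER_CUBIC))
E
```

```text
cap top [0.5383 0.3041 0.123 ]
3.65 (array([ 0.5508, -0.1631,  0.2697]), array([ 0.998 ,  0.0627,  0.0001, -0.0006])) [316.2519 222.4214]
```

View pics/w2.png

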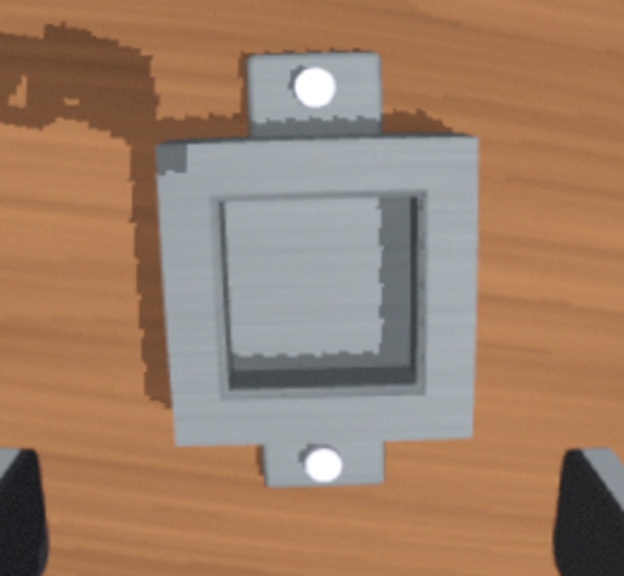

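The crop shows the holder's top corners at crop pixels (158,145), (477,138), (472,438) and (176,445). The pocket's chamfer corners are at (213,198), (427,190), (424,395) and (222,399), and the pocket is empty.

```bash
python3 - <<'E'
from h import *
np.set_printoptions(precision=4,suppress=True)
d=np.load("w2.npz"); P=(d["p"],d["q"])
for nm,c in (("block",[(158,145),(477,138),(472,438),(176,445)]),("pocket",[(213,198),(427,190),(424,395),(222,399)])):
    W=np.array([hit("wrist",(x/2.4+190,y/2.4+110),.032,P)[:2] for x,y in c])
    e=np.roll(W,-1,0)-W; a=np.degrees(np.arctan2(e[:,1],e[:,0])); print(nm,W.mean(0),(W[0]+W[2])/2,(W[1]+W[3])/2,np.linalg.norm(e,axis=1),(a+45)%90-45)
q=quat(np.radians(32))
arm.movep([.5375,.3032,.22],q); print(pose()); 
arm.line_to([.5375,.3032,.165],velocity=.12,ori=q); arm.pause(.2)
p=pose(); print(p, np.degrees(Ro.from_quat(p[1]).as_matrix()[:2,0]), arm.read_ft_force(),arm.read_opening(),arm.read_time())
E
```

```text
block [ 0.5408 -0.1728] [ 0.5409 -0.1731] [ 0.5408 -0.1725] [0.1109 0.1121 0.112  0.112 ] [8.6515 9.0513 8.5707 8.4733]
pocket [ 0.5406 -0.173 ] [ 0.5402 -0.173 ] [ 0.5409 -0.1729] [0.0747 0.0759 0.0747 0.0743] [9.521  8.4058 8.3636 8.4024]
(array([0.5385, 0.301 , 0.2205]), array([0.9617, 0.274 , 0.0005, 0.0007]))
(array([0.5381, 0.3033, 0.166 ]), array([ 0.9613,  0.2756,  0.001 , -0.0002])) [48.5933 30.356 ] [-0.3181 -0.3252  0.9572] 1.0069581098548375 6.175
```

```bash
python3 - <<'E'
from h import *
np.set_printoptions(precision=4,suppress=True)
q=quat(np.radians(32))
arm.move_gripper(0.0,100); print(pose(),arm.read_ft_force(),arm.read_wrist_torque(),arm.read_opening(),arm.read_finger_force())
arm.line_to([.5375,.3032,.235],velocity=.15,ori=q); arm.pause(.2)
P=pose(); print(P,arm.read_ft_force(),arm.read_opening(),arm.read_finger_force(),arm.read_time())
im=snapshot("side"); s=snapshot("wrist"); np.savez("w3.npz",im=s,p=P[0],q=P[1])
cv2.imwrite("pics/w3.png",np.hstack([im[200:450,180:480],s[100:350,170:470]]))
E
```

```text
(array([0.5374, 0.3038, 0.1661]), array([ 0.9612,  0.2758,  0.0003, -0.0007])) [-2.8425  1.0054  4.7587] [ 0.0075  0.3388 -0.0089] 0.6830221959058557 105.38305912166834
(array([0.5367, 0.303 , 0.2334]), array([ 0.9613,  0.2756, -0.0016,  0.0003])) [ 0.895  -0.805  -4.2281] 0.6805315525493271 107.80083026736975 7.3667
```

View pics/w3.png

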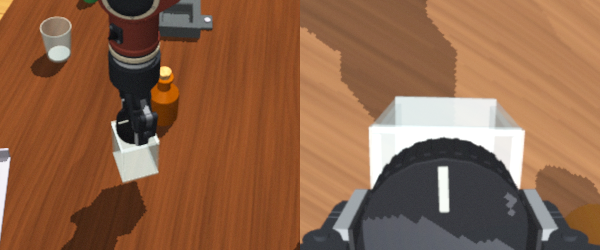

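The jar hangs level and squared to the gripper: its lower front edge runs level from (397,98) to (495,98) in the picture. The weight is about 4.2 N, inside the stated range. The bottle is directly on the path, so I'll carry the jar high over it.

```bash
python3 - <<'E'
from h import *
np.set_printoptions(precision=4,suppress=True)
q0=quat(np.radians(32)); q=quat(np.radians(8.6))
H=np.array([.5407,-.1729])
arm.line_to([.5375,.3032,.345],velocity=.2,ori=q0)
arm.line_to([*H,.345],velocity=.25,ori=q)
arm.line_to([*H,.222],velocity=.2,ori=q); arm.pause(.3)
ps=np.array([arm.read_tool_pos() for _ in range(8)]); P=pose()
print(ps.mean(0),ps.std(0),2*np.degrees(np.arctan2(P[1][1],P[1][0])),arm.read_ft_force(),arm.read_finger_force(),arm.read_time())
s=snapshot("wrist"); im=snapshot("scene"); b=snapshot("side")
f=lambda a:cv2.resize(a,(400,300),interpolation=cv2.INTER_CUBIC)
cv2.imwrite("pics/w4.png",np.vstack([np.hstack([f(im[140:305,110:330]),f(b[120:285,250:470])]),np.hstack([f(s[100:340,160:480]),f(s)])]))
E
```

```text
[ 0.5411 -0.1731  0.223 ] [0. 0. 0.] 8.60640583969793 [ 0.3291  0.4793 -4.8687] 107.76831982657313 11.2917
```

View pics/w4.png

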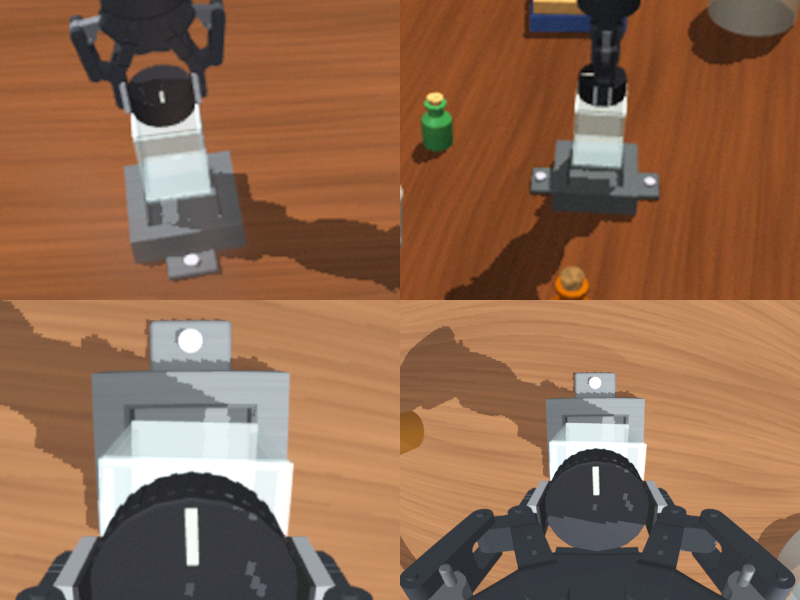

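The jar hangs over the pocket, squared to it. In the lower-left panel the block's far corners are (92,374) and (289,374), the jar's bottom far corners are (132,421) and (258,424), and its shoulder corners are (98,459) and (292,462). The block looks shifted slightly left of the jar, so I'll compare their centres by ray casting.

```bash
python3 - <<'E'
from h import *
np.set_printoptions(precision=4,suppress=True)
P=pose(); u=np.array([np.cos(np.radians(8.6)),np.sin(np.radians(8.6))]); zb=P[0][2]-.166
for n,c,z,h in (("block",[(92,374),(289,374)],.032,.056),("pocket",[(125,405),(256,405)],.032,.038),("jarbot",[(132,421),(258,424)],zb,.032),("shoulder",[(98,459),(292,462)],zb+.09,.032)):
    W=np.array([hit("wrist",(x/1.25+160,(y-300)/1.25+100),z,P)[:2] for x,y in c]); e=W[0]-W[1]
    print(n,"centre",W.mean(0)-h*u,"len",np.linalg.norm(e),"yaw",np.degrees(np.arctan2(e[1],e[0]))-90)
E
```

```text
block centre [ 0.54   -0.1721] len 0.11128219569196784 yaw 8.580924299949217
pocket centre [ 0.5399 -0.1721] len 0.07408780306291972 yaw 8.596759327489096
jarbot centre [ 0.5398 -0.1747] len 0.06501651984961007 yaw 7.268397154918475
shoulder centre [ 0.5406 -0.1743] len 0.06359756395256672 yaw 7.728948419566279
```

```bash
python3 - <<'E'
from h import *
np.set_printoptions(precision=4,suppress=True)
q=quat(np.radians(9.6)); H=[.5407,-.1706]
arm.line_to([*H,.205],velocity=.08,ori=q); arm.pause(.1); print(arm.read_tool_pos(),arm.read_ft_force())
z=.205
while z>.1685:
    z-=.003 if z>.179 else .001
    arm.line_to([*H,z],velocity=.05,ori=q); f=np.array(arm.read_ft_force())
    print(round(z,4),arm.read_tool_pos(),f)
    if f[2]>6 or np.hypot(*f[:2])>10: break
arm.pause(.2); print(arm.read_tool_pos(),arm.read_ft_force(),arm.read_wrist_torque(),arm.read_time())
E
```

```text
[ 0.5408 -0.1709  0.2051] [-1.2373 -0.58   -3.5994]
0.202 [ 0.5406 -0.1706  0.202 ] [-0.1733 -0.6701 -4.5831]
0.199 [ 0.5406 -0.1705  0.1988] [ 0.282   0.1746 -5.0873]
0.196 [ 0.5406 -0.1705  0.1957] [-0.3041 -0.4756 -4.9469]
0.193 [ 0.5405 -0.1705  0.1927] [ 0.0786 -1.5418 -4.153 ]
0.19 [ 0.5406 -0.1705  0.1898] [ 1.2108  0.7881 -5.3643]
0.187 [ 0.5406 -0.1705  0.1868] [-0.8469  0.203  -5.7625]
0.184 [ 0.5406 -0.1705  0.1838] [ 0.2202  0.9648 -4.8122]
0.181 [ 0.5406 -0.1705  0.1808] [-0.1265 -0.3412 -4.787 ]
0.178 [ 0.5406 -0.1705  0.1778] [ 0.7114  0.6364 -5.3806]
0.177 [ 0.5407 -0.1706  0.1769] [-0.8974  0.1006 -5.4008]
0.176 [ 0.5407 -0.1706  0.1759] [-0.7998  0.7827 -4.8375]
0.175 [ 0.5407 -0.1706  0.1749] [-0.865  -0.2443 -4.5878]
0.174 [ 0.5407 -0.1706  0.1739] [-0.0126 -0.5127 -4.4336]
0.173 [ 0.5406 -0.1706  0.1729] [ 0.1971  0.1143 -4.2779]
0.172 [ 0.5408 -0.1707  0.1724] [-0.4127  0.1049 -1.455 ]
0.171 [ 0.5408 -0.1707  0.1722] [-2.7647  2.856   5.1319]
0.17 [ 0.5409 -0.1708  0.172 ] [-3.8115  2.2773 10.1642]
[ 0.5409 -0.1708  0.172 ] [-3.0901  2.9467  9.1333] [ 0.5011  0.6834 -0.0416] 16.3583
```

```bash
cat > turn.py <<'E'
from h import *
import json,sys
np.set_printoptions(precision=3,suppress=True)
H=[.5407,-.1706]; Y0=np.radians(9.6)
def turn(a0,a1,step=.06,z0=.170,stop=None):
    a=a0
    while a<a1-1e-6:
        a=min(a+step,a1); t=arm.read_time()
        arm.line_to([*H,z0+.0016*max(0,a-.1)/1.047],velocity=.02,ori=quat(Y0+a))
        f=np.array(arm.read_ft_force()); m=np.array(arm.read_wrist_torque()); P=pose()
        yaw=2*np.arctan2(P[1][1],P[1][0])-Y0
        print(f"{a:.2f} yaw {yaw:.3f} z {P[0][2]:.4f} F",f,"M",m,"grip %.1f op %.4f dt %.2f"%(arm.read_finger_force(),arm.read_opening(),arm.read_time()-t))
        if abs(f[2])>30 or np.hypot(*f[:2])>25: print("force stop"); break
    return a
E
python3 - <<'E'
from turn import *
arm.move_gripper(0.0,120)
turn(0,.24)
print(arm.read_time())
E
```

```text
0.06 yaw 0.060 z 0.1721 F [-2.784  1.401  8.553] M [0.226 0.653 0.037] grip 126.0 op 0.6769 dt 0.25
0.12 yaw 0.120 z 0.1721 F [-1.75   1.009  8.346] M [0.14  0.515 0.039] grip 126.2 op 0.6725 dt 0.25
0.18 yaw 0.180 z 0.1722 F [-1.716  0.628  7.379] M [-0.027  0.339  0.127] grip 126.4 op 0.6765 dt 0.25
0.24 yaw 0.240 z 0.1723 F [-1.242 -0.148  7.049] M [0.003 0.282 0.081] grip 126.5 op 0.6752 dt 0.25
17.575
```

```bash
python3 - <<'E'
from turn import *
turn(.24,.54,.075)
P=pose(); s=snapshot("wrist"); im=snapshot("side"); np.savez("w5.npz",im=s,p=P[0],q=P[1])
f=lambda a:cv2.resize(a,(400,300),interpolation=cv2.INTER_CUBIC)
cv2.imwrite("pics/w5.png",np.hstack([f(s[100:340,160:480]),f(im[150:270,280:440])]))
print(arm.read_time())
E
```

```text
0.32 yaw 0.315 z 0.1724 F [-1.84   0.637  6.872] M [-0.024  0.205  0.149] grip 126.6 op 0.6776 dt 0.25
0.39 yaw 0.391 z 0.1726 F [-0.683  0.754  6.408] M [0.085 0.139 0.191] grip 126.6 op 0.6750 dt 0.25
0.47 yaw 0.466 z 0.1727 F [-0.318  1.169  7.264] M [0.103 0.102 0.152] grip 126.6 op 0.6720 dt 0.25
0.54 yaw 0.541 z 0.1728 F [-0.232  0.914  7.039] M [0.126 0.052 0.125] grip 126.7 op 0.6738 dt 0.25
18.675
```

View pics/w5.png

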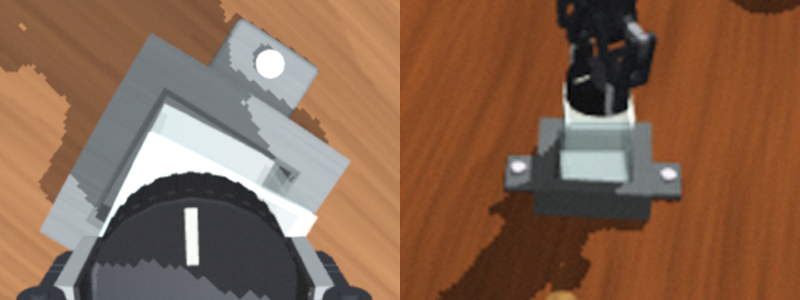

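The jar has turned only about 4° in the pocket: its shoulder edge (155,133)–(317,217) lies at 27°, against 32° for the block edge. The white line has stayed aligned with the gripper, so there is no slip and the cap is turning on the thread. The jar is seated.

```bash
python3 - <<'E'
from turn import *
turn(.54,.96,.07)
a=.96
while a<1.27:
    a=turn(a,a+.04,.04)
    m=np.mean([arm.read_wrist_torque()[2] for _ in range(5)]); 
    if arm.read_ft_force()[2]>10.5 : print("release?"); break
arm.pause(.15); print(a,arm.read_tool_pos(),arm.read_ft_force(),arm.read_wrist_torque(),arm.read_time())
E
```

```text
0.61 yaw 0.611 z 0.1729 F [0.286 1.35  5.516] M [0.179 0.025 0.128] grip 126.8 op 0.6749 dt 0.25
0.68 yaw 0.681 z 0.1730 F [-0.007  1.416  6.82 ] M [0.218 0.056 0.197] grip 126.8 op 0.6746 dt 0.25
0.75 yaw 0.751 z 0.1731 F [-0.217  0.832  6.504] M [0.287 0.044 0.1  ] grip 126.8 op 0.6819 dt 0.25
0.82 yaw 0.821 z 0.1731 F [0.037 1.539 6.247] M [0.325 0.105 0.089] grip 126.8 op 0.6798 dt 0.25
0.89 yaw 0.891 z 0.1732 F [-0.406  2.204  7.187] M [0.331 0.094 0.106] grip 126.8 op 0.6754 dt 0.25
0.96 yaw 0.961 z 0.1734 F [-0.356  1.589  7.209] M [0.305 0.138 0.066] grip 126.8 op 0.6765 dt 0.25
1.00 yaw 1.000 z 0.1734 F [0.036 1.292 6.803] M [0.334 0.109 0.063] grip 126.8 op 0.6730 dt 0.25
1.04 yaw 1.040 z 0.1735 F [-0.841  1.752  7.485] M [0.325 0.133 0.116] grip 126.8 op 0.6787 dt 0.25
1.08 yaw 1.080 z 0.1736 F [-1.151  1.459  6.834] M [0.329 0.086 0.089] grip 126.8 op 0.6719 dt 0.25
1.12 yaw 1.120 z 0.1738 F [0.144 2.026 7.027] M [0.306 0.187 0.048] grip 126.9 op 0.6798 dt 0.25
1.16 yaw 1.160 z 0.1741 F [-1.092  0.929  9.453] M [0.314 0.186 0.12 ] grip 127.1 op 0.6761 dt 0.25
1.20 yaw 1.200 z 0.1742 F [-0.979  1.715  8.266] M [0.311 0.231 0.017] grip 127.1 op 0.6741 dt 0.25
1.24 yaw 1.240 z 0.1743 F [-0.049  0.671  8.674] M [0.306 0.201 0.075] grip 127.1 op 0.6735 dt 0.25
1.28 yaw 1.280 z 0.1744 F [0.012 1.152 8.12 ] M [0.228 0.249 0.101] grip 127.1 op 0.6769 dt 0.25
1.2800000000000002 [ 0.543 -0.171  0.174] [-0.914  0.74   8.812] [0.191 0.231 0.028] 22.325
```

```bash
python3 - <<'E'
from turn import *
q=quat(Y0+1.28); z=.1718; p=arm.read_tool_pos(); print(p)
for k in range(7):
    z+=.0015; arm.line_to([*H,z],velocity=.02,ori=q)
    f=np.mean([arm.read_ft_force() for _ in range(3)],0); print(round(z,4),arm.read_tool_pos(),f,arm.read_wrist_torque())
arm.pause(.2); f=np.mean([arm.read_ft_force() for _ in range(3)],0); print(f)
P=pose(); s=snapshot("wrist"); im=snapshot("side"); b=snapshot("scene"); np.savez("w6.npz",im=s,p=P[0],q=P[1])
g=lambda a:cv2.resize(a,(400,300),interpolation=cv2.INTER_CUBIC)
cv2.imwrite("pics/w6.png",np.vstack([np.hstack([g(s[100:340,160:480]),g(im[150:270,280:440])]),np.hstack([g(b[170:290,130:290]),g(s)])]))
print(arm.read_time())
E
```

```text
[ 0.543 -0.171  0.174]
0.1733 [ 0.542 -0.171  0.175] [0.293 0.591 6.439] [0.054 0.047 0.027]
0.1748 [ 0.541 -0.171  0.175] [ 0.198 -0.777 -0.149] [-0.072 -0.171 -0.033]
0.1763 [ 0.541 -0.171  0.176] [ 1.049 -0.483 -1.597] [-0.11  -0.206 -0.023]
0.1778 [ 0.541 -0.171  0.178] [ 0.757 -0.803 -0.571] [-0.134 -0.186 -0.011]
0.1793 [ 0.541 -0.171  0.179] [ 0.837 -0.883 -0.865] [-0.166 -0.202  0.044]
0.1808 [ 0.541 -0.171  0.181] [ 0.136 -0.369  0.648] [-0.161 -0.157  0.052]
0.1823 [ 0.541 -0.171  0.182] [-0.059 -0.919 -0.052] [-0.173 -0.199 -0.018]
[ 0.72  -0.607 -0.54 ]
24.425
```

View pics/w6.png

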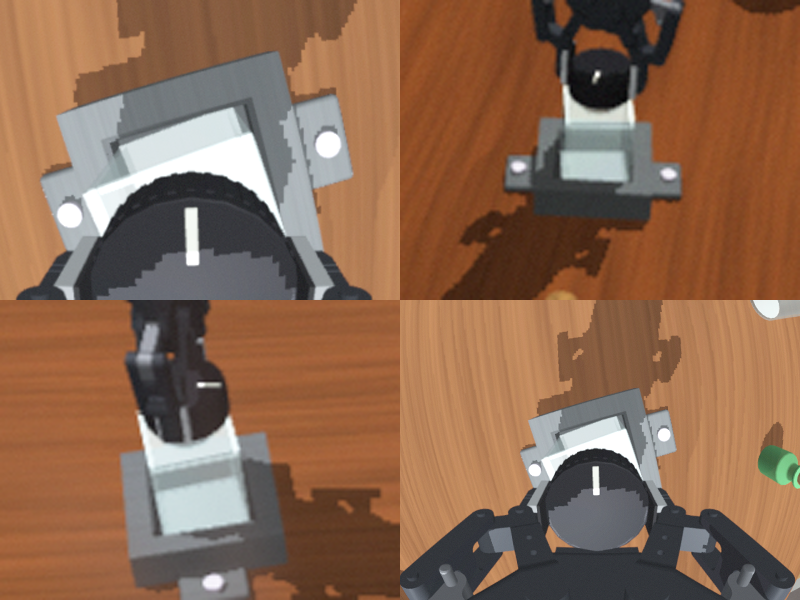

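Vertical force is down to the cap's own weight (about −0.5 N). Both views show the jar still down in the pocket, with the cap (line at (192,235)) raised above it. I'll lift it to the final height.

```bash
python3 - <<'E'
from turn import *
q=quat(Y0+1.28)
arm.line_to([*H,.208],velocity=.05,ori=q); arm.pause(.4)
P=pose(); print(P,Ro.from_quat(P[1]).as_matrix()[:,2],arm.read_ft_force(),arm.read_finger_force(),arm.read_dq(),arm.read_time())
s=snapshot("wrist"); im=snapshot("side"); b=snapshot("scene")
g=lambda a:cv2.resize(a,(400,300),interpolation=cv2.INTER_CUBIC)
cv2.imwrite("pics/w7.png",np.vstack([np.hstack([g(s[100:340,160:480]),g(im[150:270,280:440])]),np.hstack([g(b[160:280,130:290]),g(b)])]))
E
```

```text
(array([ 0.541, -0.171,  0.208]), array([ 0.749,  0.662, -0.   , -0.   ])) [-0.  0. -1.] [ 0.378 -0.065 -0.815] 127.89780853316188 [-0.002 -0.002  0.002 -0.004  0.     0.001  0.   ] 25.4917
```

View pics/w7.png

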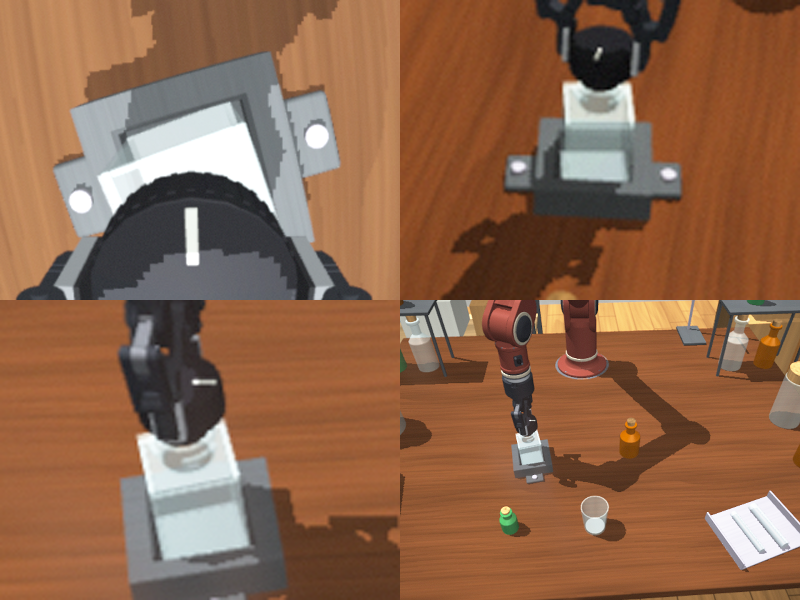

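The open neck shows below the cap in both outside views, at (600,100) and (187,458). The jar is seated, the other glassware is untouched, and the cap is level about 18 mm above the rim.

```bash
python3 -c "
from station import ticket
print(ticket.finish_job())"
```

```text
the job is handed in; nothing more can be done
None
```

I handed the job in at about 26 s: the jar is fully down in the holder's pocket, and the gripper holds the unscrewed cap level about 18 mm above the rim, with the other glassware where it stood.

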